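# Lay two mould halves hollow side up

### The job

The two mould halves are standing on edge on the foam pad; get them ready for filling. With light fingertip pushes only, tip each one over where it stands onto its blue back, so that it lies flat on the pad with its amber hollow facing up. Do not pick up or shove the halves along, and leave the jar and everything else as it is.

Things in the scene. Friction and masses are not known exactly. Their poses are not given: they have to be found in the camera images.
- pad: Flat grey foam pad fixed to the bench, 420 (x) x 600 (y) x 12 mm thick; origin at the centre of its underside, on the bench, so its top is 12 mm above it. Turned a little about vertical.
- mould_a: Loose rigid mould half, 0.3-0.6 kg, 45 (x) x 120 (y) x 140 mm (z), standing on its 45 x 120 edge on the pad. Body -x: white face with round amber hollow and brass dots; body +x: plain back, a 12 mm blue board. Body z is up while it stands. Origin: centre of the standing underside. Its hollow first looks roughly to the robot; left or right place varies.
- mould_b: Loose rigid mould half, 0.3-0.6 kg, 45 (x) x 120 (y) x 140 mm (z), standing on its 45 x 120 edge on the pad. Body -x: white face with round amber hollow and brass dots; body +x: plain back, a 12 mm blue board. Body z is up while it stands. Origin: centre of the standing underside. Its hollow first looks roughly away from the robot; left or right place varies.
- mould_a_foot (a point): Middle of the lower back edge of mould_a (22.5 mm from the body origin along body +x): the edge it pivots on when tipped onto its blue back. It falls over by itself once leaned about 18 degrees.
- mould_a_center (a point): Centre of the block mould_a, 70 mm from the origin along body z. The hollow (76 mm across, 24 mm deep) is centred 62 mm above the standing edge, so the face above 100 mm is flat.
- mould_b_foot (a point): Middle of the lower back edge of mould_b (22.5 mm from the body origin along body +x): the edge it pivots on when tipped onto its blue back. It falls over by itself once leaned about 18 degrees.
- mould_b_center (a point): Centre of the block mould_b, 70 mm from the origin along body z. The hollow (76 mm across, 24 mm deep) is centred 62 mm above the standing edge, so the face above 100 mm is flat.
- jar: Bystander: small pigment jar with orange cap, 42 mm across, 55 mm tall, standing on the pad between the mould halves; origin at the centre of its underside.
- maquette: Bystander: terracotta figure on a round foot 68 mm across, 160 mm tall, beside the pad on the left; origin at the centre of its underside.
- tin: Bystander: paint tin with green label, 74 mm across, 100 mm tall, beside the pad on the right; origin at the centre of its underside.
- brush_pot: Bystander: white pot with brushes, 72 mm across, 100 mm tall, brushes up to 180 mm, beside the pad far right; origin at the centre of its underside.
- spatula: Bystander: spatula about 160 mm long lying on the bench along its own x, beside the pad near left; origin at its underside near the middle of its length.
- spray: Bystander: green bottle with red cap and blue label, 60 mm across, 170 mm tall, beside the pad far left; origin at the centre of its underside.
Not all that is in view belongs to the job. Leave any green look-alike of the mould_a alone.

How it is judged:
At the end, for the whole second after the job is handed in: Both mould halves lie flat (within about 8 degrees) on the pad on their blue backs, hollow up, at rest, each with its pivot edge within 70 mm of where it stood; every bystander within 30 mm of its start (angle between each of mould_a, mould_b's own x axis and vertical above 3 rad and z of mould_a_center in the frame of pad between 0.025 and 0.045 m and distance of each of mould_a_foot, mould_b_foot from where it was at the start of the episode below 0.07 m and linear speed of each of mould_a, mould_b below 0.02 m/s and z of mould_b_center in the frame of pad between 0.025 and 0.045 m and distance of each of jar, maquette, tin, brush_pot, spatula, spray from where it was at the start of the episode below 0.03 m); the robot touches nothing.
It fails at once if a mould half lifted off the pad or tipped onto its hollow side (its lower back edge 22 mm or more above the pad) (height (world z) of any of mould_a_foot, mould_b_foot above 0.034 m).
It fails at once if a mould half shoved or carried away (its lower back edge more than 70 mm from where it stood) (distance of any of mould_a_foot, mould_b_foot from where it was at the start of the episode above 0.07 m).
It fails at once if a mould half pushed hard (over 25 N) (contact force between the fingers and mould_a above 25 N or contact force between the fingers and mould_b above 25 N).
It fails at once if a bystander moved more than 30 mm (distance of any of jar, maquette, tin, brush_pot, spatula, spray from where it was at the start of the episode above 0.03 m).
It fails at once if a bystander knocked over (angle between any of jar, maquette, tin, brush_pot, spatula, spray's own z axis and vertical above 0.4 rad).
It also fails if it takes over 45 s, if anything falls off the work surface, if the arm or the gripper's body presses on something with over 40 N, if the wrist force passes 120 N, or if a joint passes its speed limit or range.

### The arm

A 6-joint arm with a two-finger parallel gripper is mounted at the origin on the work surface. World frame = base frame: x ahead of the robot, y to its left, z up, the work surface at z = 0. Lengths are in m, angles in rad, forces in N, time in s.
With the tool pointing down it reaches from about 0.425 to 0.925 m from the base axis. Payload 12.5 kg.
Tool frame: the origin (TCP) lies on the centre line of the jaws, within the pads' length; the fingertips stand 8 mm ahead of it and the grasp point (between the pads) lies 11 mm behind it (arm.tips_ahead is the z of the fingertips in the tool frame, in m); z points along the fingers, y is the line along which they close (so a half turn about z gives the same grasp; the last joint's range is limited). The gripper opens to 85 mm and grips with 20 to 120 N. Pads are 22 mm wide; open, the fingers measure 114 mm over their backs; the gripper's body (76 mm by 85 mm) begins 54 mm behind the grasp point. The pads swing forward as they close: fully open they stand 13 mm farther back than shut.
Start: joints at [-1.369, 0.491, 1.559, -0, 1.092, -0.106], TCP at [0.189, -0.596, 0.239] pointing down, gripper open.
Joint ranges: [-3.1, 3.1], [-0.84, 2.19], [0.05, 2.79], [-1.13, 4.28], [0.06, 2.93], [-2.69, 2.69]. Speed limits (rad/s): [2.22, 2.22, 2.79, 3.14, 3.14, 3.14].

### API

Orientations are given as a unit quaternion [x, y, z, w].
In Python, from workcell import arm, release, grab, readout, get_image, get_calibration, ticket gives the robot as it stands. The module is installed in compiled form; this text tells all that it offers. Calls block until the motion is done:
- arm.move_pose(position, orientation): joint-space move of the TCP to a pose.
- arm.line_to(position, feed=0.15, rotation=None): straight line of the TCP; rotation=None keeps the orientation; feed is the mean speed in m/s.
- arm.goto_joints(angles): joint-space move.
- release() and grab(force=None): open the fingers fully, or close them until they stop; force is the grip in N (None keeps the last).
- arm.dwell(seconds).
- arm.ik(position, orientation): joint angles nearest the present ones, or None.
- readout.get_obs(): the state.
- get_image(name): name is "scene" or "side" or "wrist"; returns the picture (420x560x3 uint8, red, green, blue); there is no depth.
- get_calibration(name): a dict with "fx", "fy", "cx", "cy" (pixels), "dist_coeffs" ([k1, k2, p1, p2, k3] as OpenCV has them; the pictures are not rectified), "rvec" (rotation vector, rad) and "tvec" (3), from world to camera coordinates, as OpenCV has them. Camera axes: x right, y down, z forward; pixel columns grow to the right and rows downward; lengths in m; the calibration is good to about 2 mm. A picture is of the moment at which its call begins: read the wrist's pose just before it. get_calibration takes no time and is no camera call; for the wrist camera it gives the pose at the moment of the call.
A pose or a line that the arm cannot do raises arm.MotionError and nothing moves.
- ticket.sign_off(): hands the job in; it is judged then, once.
The state is a dict: "time": time; "joints": joint angles; "qvel": joint speeds; "tau": joint torques, N m; "tool_pos": TCP position; "ee_rot": TCP orientation; "ft_force": force on the tool from outside, world axes, zero at the start; "wrist_torque": the same for the moment, N m; "opening": finger opening in m; "gripper_force": force on a finger pad.
Only numpy, scipy, OpenCV 4.12 (cv2) and the standard library are available. Lean on these libraries where they do the work, as an engineer would, in place of code of your own. Each camera call takes 0.05 s, during which the arm holds its last target. There are 200 camera calls.

## Working session

There is one attempt and no reset: what is moved stays moved. The work goes in short steps, each a Python script; the robot and the scene stay as the last script left them, time stands still between calls to the robot, and variables do not carry over. Pictures are saved under pics/ and viewed, at most 10 in all, crops included, and the job is handed in when it is done.

```bash
mkdir -p pics
python3 - <<'E'
from workcell import *
import cv2,numpy as np
for n in("scene","side"):
    cv2.imwrite(f"pics/{n}0.png",get_image(n)[:,:,::-1]); c=get_calibration(n); print(n,c, -cv2.Rodrigues(np.array(c['rvec']))[0].T@np.array(c['tvec']).ravel())
print(readout.get_obs()['ee_rot'],readout.get_obs()['time'],arm.tips_ahead)
E
```

```text
scene {'fx': 410.48997710421594, 'fy': 410.48997710421594, 'cx': 282.88554269804075, 'cy': 211.40452365239594, 'dist_coeffs': array([-0.11346942,  0.        ,  0.        ,  0.        ,  0.        ]), 'rvec': array([ 2.25996386,  0.9255116 , -0.35528238]), 'tvec': array([-0.37033622, -0.19472747,  1.48205548])} [ 1.0603924  -0.54778573  0.97316746]
side {'fx': 453.13274242617456, 'fy': 453.13274242617456, 'cx': 276.2745475073999, 'cy': 213.15880342538398, 'dist_coeffs': array([-0.01227129,  0.        ,  0.        ,  0.        ,  0.        ]), 'rvec': array([ 0.25068409, -2.83575118,  1.2015341 ]), 'tvec': array([0.46524808, 0.11099219, 1.18174752])} [0.34234459 0.84049145 0.89536392]
[ 9.88180236e-01  1.53295695e-01 -2.96324538e-05 -4.99354184e-04] 0.1 0.008
```

View pics/scene0.png

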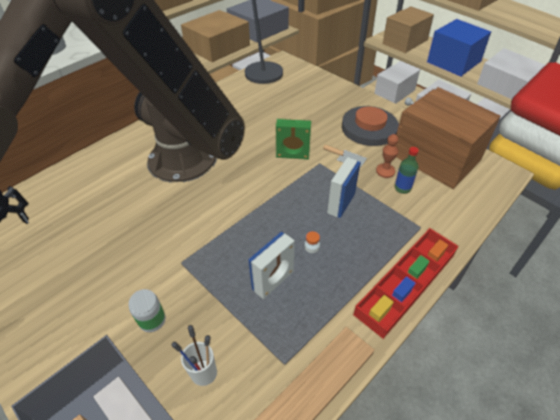

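View pics/side0.png

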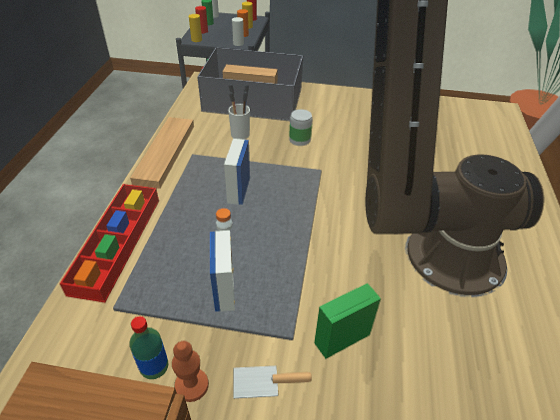

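The scene view shows a white/blue block at (272,265), its hollow facing away from the robot: that fits mould_b. The block at (345,187) has its blue back facing away from the robot, so it fits mould_a. The green block at scene (293,138) / side (347,320) is off the pad and is the look-alike, so I leave it alone. The jar is at scene (312,242). I'll confirm with an enlarged crop and pick corners there.

Run:
```python
import cv2,numpy as np
s=cv2.imread('pics/scene0.png');d=cv2.imread('pics/side0.png')
def c(im,x,y):
    o=cv2.resize(im[y:y+75,x:x+100],(400,300),interpolation=cv2.INTER_CUBIC)
    for i in range(0,100,10):cv2.putText(o,str(x+i),(i*4,8),0,.3,(0,0,255));cv2.line(o,(i*4,10),(i*4,14),(0,0,255))
    for j in range(5,75,10):cv2.putText(o,str(y+j)+'-',(0,j*4+3),0,.3,(0,0,255))
    return o
cv2.imwrite('pics/crop.png',np.vstack([np.hstack([c(s,300,150),c(s,230,228)]),np.hstack([c(d,180,230),c(d,190,135)])]))
```

```text
(no output)
```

View pics/crop.png

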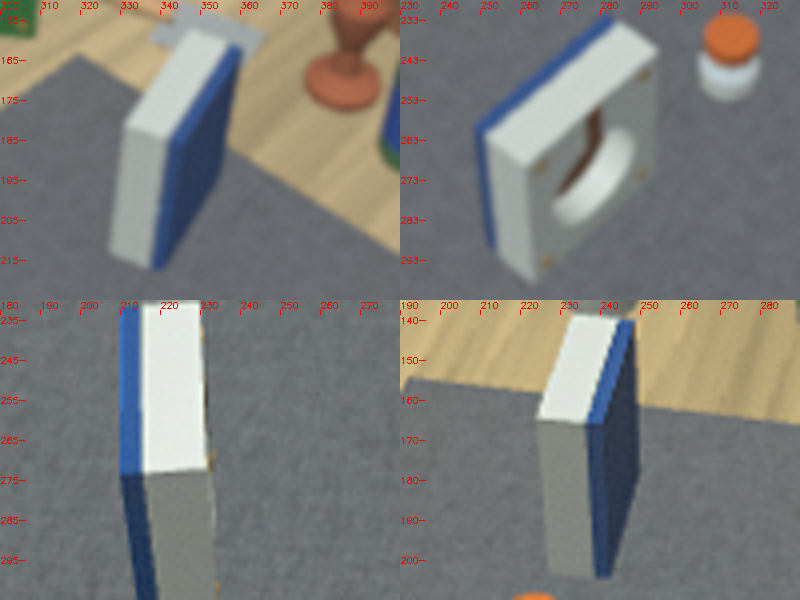

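The crop confirms it: upper left is mould_a (blue back away from the robot). Upper right is mould_b (amber hollow and brass dots away from the robot). Neither is green. Next I fit both poses from the corner pixels and check the arm's reach.

```bash
cat > h.py <<'E'
from workcell import *
import cv2,numpy as np
from scipy.optimize import least_squares
from scipy.spatial.transform import Rotation as R
def proj(n,P):
    c=get_calibration(n);K=np.array([[c['fx'],0,c['cx']],[0,c['fy'],c['cy']],[0,0,1]])
    return cv2.projectPoints(np.array(P,float),np.array(c['rvec']),np.array(c['tvec']),K,np.array(c['dist_coeffs']))[0][:,0]
# (camera, sx, sy, top?, u, v)
A=[('scene',-1,-1,1,331.2,180.5),('scene',-1,1,1,348.7,157),('scene',1,1,1,360.5,161.2),('scene',1,-1,1,345,185.7),('scene',-1,-1,0,327,212.5),('scene',1,-1,0,340.7,217.2),('side',1,1,1,210,273),('side',-1,1,1,232,272.5)]
B=[('scene',1,1,1,249.2,260),('scene',1,-1,1,283,231.7),('scene',-1,1,1,262,269.2),('scene',-1,-1,1,294.5,240),('scene',-1,1,0,263.2,298.5),('scene',1,1,0,253,290),('side',-1,-1,1,224.5,164.5),('side',1,-1,1,240.5,166),('side',1,1,1,248.5,140),('side',-1,1,1,233.2,138.5),('side',-1,-1,0,227.5,203),('side',1,-1,0,242.5,204.5)]
def fit(C,yaw0):
    def f(p):
        r=[]
        for n,sx,sy,t,u,v in C:
            b=np.array([sx*.0225,sy*.06]);c,s=np.cos(p[2]),np.sin(p[2])
            w=[p[0]+c*b[0]-s*b[1],p[1]+s*b[0]+c*b[1],.012+.14*t]
            r+=list(proj(n,[w])[0]-[u,v])
        return r
    s=least_squares(f,[.65,0,yaw0],loss='soft_l1');return s.x,np.round(f(s.x),1)
def quat(yaw): # tool down, tool x along yaw
    return (R.from_euler('z',yaw)*R.from_euler('x',np.pi)).as_quat()
E
python3 - <<'E'
from h import *
for C,y in((A,0),(B,np.pi)):
    p,r=fit(C,y);print(p.round(4),r)
    d=np.array([np.cos(p[2]),np.sin(p[2])])
    for k in(-.09,.04):
        for q in(0,np.pi/2,np.pi,-np.pi/2):
            print(k,q,[None if (j:=arm.ik([*(p[:2]+k*d),z],quat(p[2]+q))) is None else np.round(j,2) for z in(.142,.24)])
E
```

```text
[0.5616 0.2231 0.2967] [-0.4 -0.1 -2.6 -0.6 -0.6 -0.3  0.3 -0.2  0.   0.1 -0.4  0.4 -0.7  1.
 -0.9 -0.4]
-0.09 0 [array([ 0.26,  0.47,  1.93, -0.  ,  0.74,  1.54]), array([ 0.26,  0.33,  1.82, -0.  ,  0.98,  1.54])]
-0.09 1.5707963267948966 [array([ 0.26,  0.47,  1.93, -0.  ,  0.74, -0.03]), array([ 0.26,  0.33,  1.82, -0.  ,  0.98, -0.03])]
-0.09 3.141592653589793 [array([ 0.26,  0.47,  1.93,  0.  ,  0.74, -1.6 ]), array([ 0.26,  0.33,  1.82,  0.  ,  0.98, -1.6 ])]
-0.09 -1.5707963267948966 [None, None]
0.04 0 [array([ 0.27,  0.62,  1.61, -0.  ,  0.91,  1.54]), array([ 0.27,  0.52,  1.51, -0.  ,  1.12,  1.54])]
0.04 1.5707963267948966 [array([ 0.27,  0.62,  1.61, -0.  ,  0.91, -0.03]), array([ 0.27,  0.52,  1.51, -0.  ,  1.12, -0.03])]
0.04 3.141592653589793 [array([ 0.27,  0.62,  1.61,  0.  ,  0.91, -1.6 ]), array([ 0.27,  0.52,  1.51,  0.  ,  1.12, -1.6 ])]
0.04 -1.5707963267948966 [None, None]
[ 0.6107 -0.1335  3.2096] [-1.2 -0.8 -2.8 -1.5 -0.5  0.  -0.9 -0.8  0.5  0.2 -1.6 -0.8 -1.3  0.
 -0.4 -0.2 -1.7 -0.4 -2.1 -0.  -1.1  0.4 -0.5  0.1]
-0.09 0 [array([-0.27,  0.71,  1.42,  0.  ,  1.02, -1.91]), array([-0.27,  0.62,  1.32,  0.  ,  1.2 , -1.91])]
-0.09 1.5707963267948966 [None, None]
-0.09 3.141592653589793 [array([-0.27,  0.71,  1.42, -0.  ,  1.02,  1.23]), array([-0.27,  0.62,  1.32, -0.  ,  1.2 ,  1.23])]
-0.09 -1.5707963267948966 [array([-0.27,  0.71,  1.42,  0.  ,  1.02, -0.34]), array([-0.27,  0.62,  1.32,  0.  ,  1.2 , -0.34])]
0.04 0 [array([-0.35,  0.55,  1.76,  0.  ,  0.84, -1.99]), array([-0.35,  0.44,  1.65,  0.  ,  1.05, -1.99])]
0.04 1.5707963267948966 [None, None]
0.04 3.141592653589793 [array([-0.35,  0.55,  1.76, -0.  ,  0.84,  1.16]), array([-0.35,  0.44,  1.65, -0.  ,  1.05,  1.16])]
0.04 -1.5707963267948966 [array([-0.35,  0.55,  1.76, -0.  ,  0.84, -0.41]), array([-0.35,  0.44,  1.65,  0.  ,  1.05, -0.41])]
```

```bash
cat >> h.py <<'E'
def tip(p,qoff):
    d=np.array([np.cos(p[2]),np.sin(p[2])]);q=quat(p[2]+qoff)
    at=lambda k,z:[*(p[:2]+k*d),z]
    grab(20)
    arm.move_pose(at(-.075,.28),q)
    arm.line_to(at(-.075,.142),feed=.15)
    f0=np.array(readout.get_obs()['ft_force'])
    for k in np.arange(-.055,.041,.008):
        arm.line_to(at(k,.142),feed=.04)
        f=np.array(readout.get_obs()['ft_force'])-f0
        print(round(k,3),f.round(1))
        if np.linalg.norm(f)>12: print('stop');break
    arm.line_to(at(k-.02,.142),feed=.1);arm.line_to(at(k-.02,.28),feed=.2)
    print(readout.get_obs()['time'])
def snap(n): 
    cv2.imwrite(f'pics/{n}.png',np.hstack([cv2.resize(get_image(c)[:,:,::-1],(400,300)) for c in('scene','side')]))
E
python3 - <<'E'
from h import *
tip(fit(B,np.pi)[0],-np.pi/2);snap('b')
E
```

```text
-0.055 [ 0.1 -1.7 -0.8]
-0.047 [ 0.2 -0.8 -0.8]
-0.039 [-0.3 -1.4  0.1]
-0.031 [ 0.2 -0.6 -0.2]
-0.023 [-0.3 -0.3 -0.6]
-0.015 [ 0.1 -0.4 -0.9]
-0.007 [ 0.1 -0.8 -1.5]
0.001 [-0.9 -0.3 -0.3]
0.009 [-1.1 -0.5 -0.7]
0.017 [-0.9 -1.3 -0.5]
0.025 [-0.2 -1.1 -1. ]
0.033 [-0.3 -0.8 -0.6]
10.05
```

View pics/b.png

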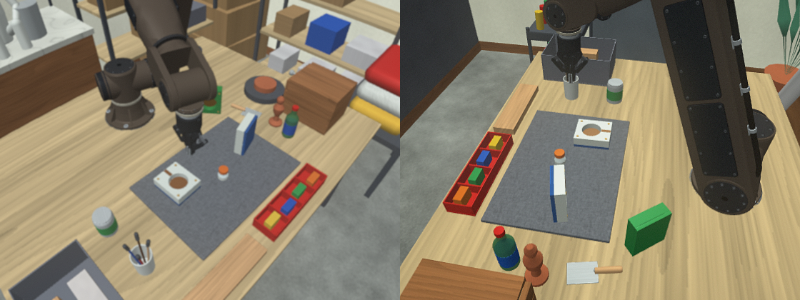

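mould_b lies flat with its hollow up: left panel (178,182), right panel (594,132). The jar still stands. Now mould_a.

Run:
```python
from h import *
tip(fit(A,0)[0],np.pi/2);arm.dwell(.5);snap('a')
```

```text
-0.055 [ 0.5  0.8 -0. ]
-0.047 [ 0.3  0.4 -0.5]
-0.039 [-0.3  0.3 -0.8]
-0.031 [-0.4  0.2  0.4]
-0.023 [0.5 0.7 0.2]
-0.015 [ 0.  -0.1  0.3]
-0.007 [0.1 0.7 0.6]
0.001 [0.7 0.6 0.1]
0.009 [-0.1  0.2  0.4]
0.017 [-0.4  0.1  1.5]
0.025 [0.2 1.1 0.3]
0.033 [-0.1  0.4  0.6]
18.45
```

View pics/a.png

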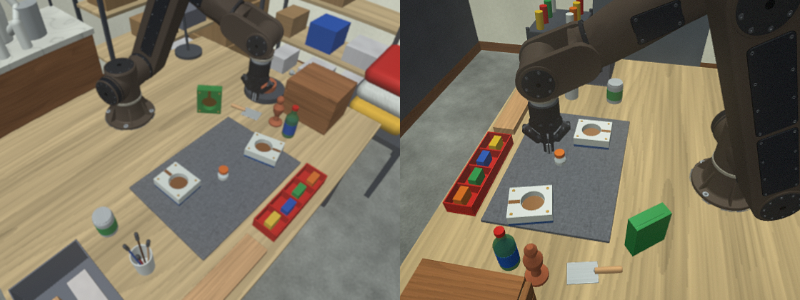

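Both halves lie flat with their hollows up: mould_a at left panel (264,149), mould_b at (178,182). Every bystander is where it was, and the arm is clear.

```bash
python3 -c "
from workcell import *
print(ticket.sign_off())"
```

```text
the job is handed in; nothing more can be done
None
```

Both mould halves were tipped with light fingertip pushes onto their blue backs and lie flat on the pad, hollows up; the bystanders look unmoved in the final pictures, and the job was handed in at about 19 s, though no verdict came back.

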